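# Read out a cold-chain temperature logger in the reading dock

### The arm

A 7-joint arm with a two-finger parallel gripper is mounted at the origin on a cart in front of the work surface, level with it; the furniture and walls round the work are solid. World frame = base frame: x ahead of the robot, y to its left, z up, the work surface at z = 0. Lengths are in m, angles in rad, forces in N, time in s.
With the tool pointing down it reaches from about 0.425 to 0.95 m from the base axis. Payload 16.7 kg.
Tool frame: the origin (TCP) lies between the finger pads; the fingertips stand 14 mm ahead of it and the grasp point (between the pads) lies 5 mm behind it; z points along the fingers, y is the line along which they close (so a half turn about z gives the same grasp; the last joint's range is limited). The gripper opens to 94 mm and grips with 3 to 60 N. Pads are 16 mm wide; open, the fingers measure 119 mm over their backs; the gripper's body (75 mm by 177 mm) begins 78 mm behind the grasp point.
Start: joints at [0.954, 0.426, 0.074, 1.606, -0.034, 1.111, -0.067], TCP at [0.304, -0.602, 0.219] pointing down, gripper open.
Joint ranges: [-2.85, 2.85], [-0.5, 2.14], [-1.23, 1.37], [0.21, 2.46], [-1.02, 4.16], [0.16, 2.05], [-2.73, 2.73]. Speed limits (rad/s): [1.89, 1.89, 2.39, 2.39, 3.01, 3.01, 3.01].

### API

Orientations are given as [roll, pitch, yaw] about the fixed x, y, z axes, in that order (R = Rz(yaw) Ry(pitch) Rx(roll)).
In Python, from rig import sense, eyes, manip gives the robot as it stands. The module is installed in compiled form; this text tells all that it offers.
- The arm moves only by the tool jog_arm, never from a script. Its argument "rows" is a list of rows, each a list of 3 entries, a list of its own where there are three numbers: the finger opening in cm, from 0 to 9.4, then the shift along the world's x, y, z in cm, then the turn about the world's z in degrees. In form: [[jaw, [tx, ty, tz], twist], ...]. A call has 1 to 20 rows; each row shifts and turns the commanded pose from where the row before left it; what a row does not reach is not made up. A row lasts 1/12 s, in which the tool goes at most 41.7 mm and 7.16 degrees, less where a joint would pass 70% of its speed; a pose out of reach is approached as far as the arm can. A call is refused whole if a number of a shift passes 4.17 or a number of a turn 7.16, either way. A call with a gripper value outside its range is refused whole. The fingers move at their own pace and stop on an object; the grip force is fixed at half the most. Time passes only in rows, so rows that do not move let the fingers close. It gives the time, the measured TCP pose, the force, the opening and the grip force at its end, in the units of the state.
- sense(): the state, without advancing time (a new reading comes with each control period).
- eyes.read_camera(name): name is "scene" or "side" or "wrist"; returns a dict with "img" (480x640x3 uint8, red, green, blue), "camera_matrix" (3x3 intrinsics, pixels), "xyz" and "orientation" of the camera in the world. Camera axes: x right, y up, looking along -z (the intrinsics and any distortion apply to the point x, -y, -z); pixel columns grow to the right and rows downward; lengths in m; the calibration is good to about 2 mm. A picture is of the moment at which its call begins. There is no depth.
- manip.finish_job(): hands the job in; it is judged then, once.
The state is a dict: "time": time; "joints": joint angles; "dq": joint speeds; "effort": joint torques, N m; "tcp_pos": TCP position; "eef_rot": TCP orientation; "contact_force": force on the tool from outside, world axes, zero at the start; "torque": the same for the moment, N m; "opening": opening from 0.0 (shut) to 1.0 (fully open); "grip_force": force on a finger pad.
Only numpy, scipy, OpenCV 4.12 (cv2) and the standard library are available. Lean on these libraries where they do the work, as an engineer would, in place of code of your own. Each camera call takes 0.05 s, during which the arm holds its last target. There are 200 camera calls.

### The job

Read out the logger with the orange cap: swing the green guard lever on the reading dock fully open, take the orange-capped logger from the rack, and pass it upright, foot first, down through the dock's slot. Press it down onto the spring contacts at the bottom until they are all the way down, and finish while still gripping it and holding it pressed there (if let go, the springs push it up and the readout breaks off). Leave the blue-capped loggers in the rack, and leave the mug and the rubber stamp alone.

Things in the scene. Friction and masses are not known exactly. Their poses are not given: they have to be found in the camera images.
- logger_orange: upright hand-size data logger, white, 18 mm thick (its x) x 56 mm wide (its y) x 104 mm tall (its z), 0.11 kg, plain rectangular section; small display on the -x face; brass contact strips at the foot; origin at the centre of its underside; the top 17 mm is an ORANGE cap. It stands in one of the rack's three bays. Either broad face may point either way in the dock.
- logger_blue_a: upright hand-size data logger, white, 18 mm thick (its x) x 56 mm wide (its y) x 104 mm tall (its z), 0.11 kg, plain rectangular section; small display on the -x face; brass contact strips at the foot; origin at the centre of its underside; the top 17 mm is a BLUE cap. Stays in the rack.
- logger_blue_b: upright hand-size data logger, white, 18 mm thick (its x) x 56 mm wide (its y) x 104 mm tall (its z), 0.11 kg, plain rectangular section; small display on the -x face; brass contact strips at the foot; origin at the centre of its underside; the top 17 mm is a BLUE cap. Stays in the rack.
- rack: fixed grey rack, 46 (its x) x 214 (its y) x 32 mm tall; origin at the centre of its underside. Three bays in a row along its y, 70 mm apart, each 26 x 64 mm, floor 5 mm over the desk: a logger's top stands 109 mm over the desk and is free once raised 30 mm. The loggers' broad faces look along the rack's x; pinch one from above across its 18 mm, at the cap
- dock: fixed reading dock, grey block 78 (its x) x 98 (its y) x 66 mm tall with a display on its -x face; origin at the centre of its underside; the slot is open upward in the middle of the top. Between dock and rack, behind them, the fixed dark label printer (0.29 m tall) begins about 0.57 m ahead of the robot base: carry things past in front of it
- slot_mouth (a point): centre of the slot's mouth in the dock's top face, 66 mm over the desk; axes as the dock's, y along the slot. Slot 20 (x) x 58 mm (y), 2 mm more than the logger each way; a black bevel, ending 7 mm down, widens its top by 4.5 mm on every side. The spring contacts' top lies 40 mm below the mouth when free, 46 mm when all the way down
- guard_lever (a joint): hinge of the guard lever, rad: 0 = shut, lying flat over the slot and blocking it; grows as the handle swings up and over to the dock's -y side; upright at 1.57, stop (fully open) at 2.2. A stiff friction hinge holds it wherever it is left; it takes about 1 N at the handle
- lever_grip (a point): grip point on the lever's green handle, 112 mm from the hinge axis; axes turn with the lever, y towards its end. A bar 12 mm wide (along the dock's x) and 10 mm high, free from 95 to 135 mm from the axis; shut, it projects past the dock's +y end, 73 mm over the desk. Pinched across the 12 mm it turns between the pads, so the tool may stay vertical all the way
- guard_lever_hinge (a point): the hinge axis' middle: 40 mm to the dock's -y side of the slot's centre and 6.5 mm above the mouth; axes as the dock's; the hinge axis runs along its x
- contacts (a joint): how far the spring contacts in the slot are pressed down, m: 0 = free, 0.006 = all the way down (solid stop). The springs push up with about 3 N at first and 7 N at the stop, more than the logger's weight
- mug: green tea mug, 86 x 118 x 96 mm; origin at the centre of its underside; bystander: leave it where it stands
- stamp: brown rubber stamp standing upright, 27 x 55 x 76 mm; origin at the centre of its underside; bystander: leave it where it stands

How it is judged:
On the way, in this order (a step that is already met when the one before it is completed fails the run):
1. the guard lever is swung past upright, clear of the slot (value of joint guard_lever above 1.75 rad), for 0.2 s.
2. the orange-capped logger is gripped and lifted clear of the rack (z of logger_orange in the frame of rack above 0.04 m and contact force between the fingers and logger_orange above 1 N), for 0.2 s.
3. its foot has passed through the mouth of the slot (z of logger_orange in the frame of slot_mouth below -0.015 m and horizontal distance between logger_orange and slot_mouth below 0.006 m), for 0.1 s.
At the end, for the whole second after the job is handed in: Through the last second the fingers grip the orange-capped logger, upright (0.08 rad), at rest and in line (0.12 rad, 4 mm) in the dock's slot, foot over 42.5 mm below the mouth, spring contacts pressed more than 4 of their 6 mm, guard lever open past 1.7 rad (value of joint contacts above 0.004 m and z of logger_orange in the frame of slot_mouth below -0.0425 m and horizontal distance between logger_orange and slot_mouth below 0.004 m and angle between logger_orange's own z axis and vertical below 0.08 rad and angle between the y axis of logger_orange and the y axis of dock, either way round below 0.12 rad and contact force between the fingers and logger_orange above 2 N and linear speed of logger_orange below 0.02 m/s and value of joint guard_lever above 1.7 rad); the arm keeps its last pose, push and grip.
It fails at once if a blue-capped logger is moved from its bay or tipped (distance of any of logger_blue_a, logger_blue_b from where it was at the start of the episode above 0.02 m or angle between any of logger_blue_a, logger_blue_b's own z axis and vertical above 0.3 rad).
It fails at once if the mug or the stamp is pushed away or tipped (distance of any of mug, stamp from where it was at the start of the episode above 0.03 m or angle between any of mug, stamp's own z axis and vertical above 0.4 rad).
It also fails if it takes over 64 s, if anything falls off the work surface, if the arm or the gripper's body presses on something with over 40 N, if the wrist force passes 120 N, or if a joint passes its speed limit or range.

## Working session

There is one attempt and no reset: what is moved stays moved. The work goes in short steps, Python scripts to look and compute and a tool call to move; the robot and the scene stay as the last step left them, time stands still between calls to the robot, and variables do not carry over. Pictures are saved under pics/ and viewed, at most 10 in all, crops included, and the job is handed in when it is done.

Besides the shell and the picture viewer there is one more tool, called after "Call:" as name(argument=value, ...) on one line, values as JSON. jog_arm: Moves the arm, as the interface text tells. Its arguments: {"type":"object","properties":{"rows":{"type":"array"}},"required":["rows"]}

```bash
mkdir -p pics
cat > h.py <<'E'
import numpy as np, cv2
from scipy.spatial.transform import Rotation as R
from rig import sense, eyes, manip
def cam(n):
    c=eyes.read_camera(n); c['R']=R.from_euler('xyz',c['orientation']).as_matrix() if np.size(c['orientation'])==3 else np.array(c['orientation']).reshape(3,3)
    return c
def ray(c,u,v):
    K=np.array(c['camera_matrix']); d=np.linalg.inv(K)@[u,v,1]; return c['R']@(d*[1,-1,-1])
def plane(c,u,v,z):
    d=ray(c,u,v); o=np.array(c['xyz']); return o+d*(z-o[2])/d[2]
def proj(c,p):
    K=np.array(c['camera_matrix']); q=(c['R'].T@(np.array(p)-c['xyz']))*[1,-1,-1]; q=K@q; return q[:2]/q[2]
E
python3 - <<'E'
from h import *
print(sense())
for n in('scene','side','wrist'):
    c=cam(n); print(n,{k:v for k,v in c.items() if k not in('img','R')})
    cv2.imwrite(f'pics/{n}0.png',c['img'][:,:,::-1]); np.save(n+'0.npy',c,allow_pickle=True)
E
```

```text
{'time': 0.0, 'joints': array([ 0.95352215,  0.42674206,  0.07385759,  1.60662592, -0.03411522,
        1.11082211, -0.06710258]), 'dq': array([-5.73172249e-04, -5.72231213e-05,  1.27370339e-05,  6.58064088e-04,
        3.23065777e-04, -9.19957319e-05, -2.24860029e-04]), 'effort': array([-1.87915088e-03, -9.35832453e+01,  3.66522096e+00, -4.54198194e+01,
       -4.89782926e-02,  2.01190700e-02,  1.49653888e-04]), 'tcp_pos': array([ 0.30413044, -0.60210689,  0.21876076]), 'eef_rot': array([-3.14025790e+00,  8.88971180e-05,  4.67726543e-01]), 'contact_force': array([-0.73278123, -0.13638554, -0.12194611]), 'torque': array([ 0.00798625, -0.02040552,  0.01231652]), 'grip_force': 0.0, 'opening': 0.9976512012995737}
scene {'camera_matrix': array([[526.02938699,   0.        , 319.89114845],
       [  0.        , 526.02938699, 237.85006195],
       [  0.        ,   0.        ,   1.        ]]), 'xyz': array([-0.0899076 ,  0.69067973,  0.4210947 ]), 'orientation': array([ 1.17256652, -0.0239456 , -2.27590004])}
side {'camera_matrix': array([[454.28822535,   0.        , 328.41243363],
       [  0.        , 454.28822535, 238.39289273],
       [  0.        ,   0.        ,   1.        ]]), 'xyz': array([0.07794985, 0.90490631, 0.42802929]), 'orientation': array([ 1.16727342e+00, -5.46915899e-04, -2.63608189e+00])}
wrist {'camera_matrix': array([[344.24444676,   0.        , 317.78029635],
       [  0.        , 344.24444676, 237.30138075],
       [  0.        ,   0.        ,   1.        ]]), 'xyz': array([ 0.37847058, -0.56409741,  0.38192048]), 'orientation': array([-2.86634094e-01,  4.04708253e-04, -1.10465456e+00])}
```

View pics/scene0.png

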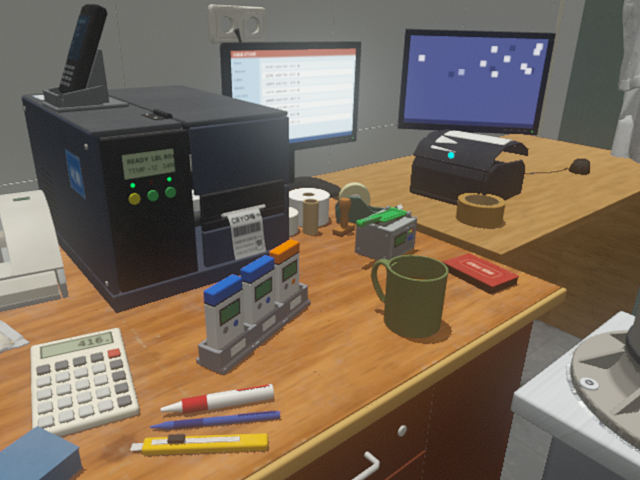

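View pics/side0.png

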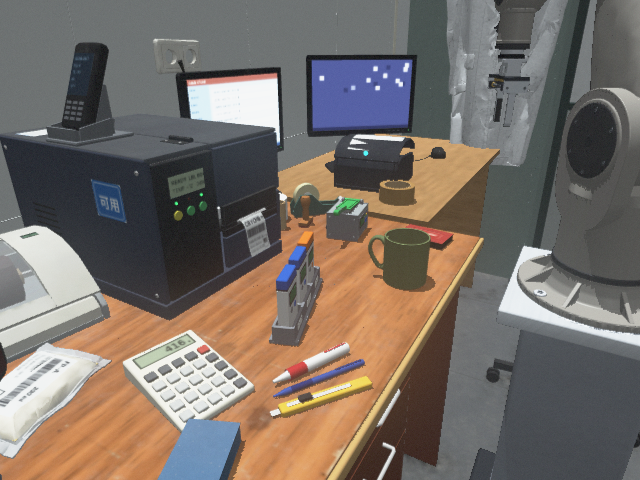

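The scene view shows the orange cap at about (285,248), the rack running from (225,350) to (295,290), and the dock at (387,235) with the green lever at (385,215). The mug is at (415,295) and the stamp is probably at (345,215). Next I'll measure from colour masks and look at an enlarged crop.

Run:
```python
from h import *
cs={n:np.load(n+'0.npy',allow_pickle=True).item() for n in('scene','side')}
def mask(c,lo,hi,box):
    m=cv2.inRange(cv2.cvtColor(c['img'],cv2.COLOR_RGB2HSV),lo,hi); k=np.zeros_like(m); a,b,d,e=box; k[b:e,a:d]=m[b:e,a:d]; return k
cols={'orange':((8,170,120),(18,255,255)),'blue':((105,150,80),(120,255,255)),'green':((50,150,60),(75,255,255))}
boxes={'scene':{'orange':(262,232,305,270),'blue':(195,250,280,310),'green':(340,195,420,235)},'side':{'orange':(292,228,318,262),'blue':(270,240,315,300),'green':(320,190,370,220)}}
for n,c in cs.items():
    for k,(lo,hi) in cols.items():
        m=mask(c,lo,hi,boxes[n][k]); N,l,s,ce=cv2.connectedComponentsWithStats(m)
        for i in range(1,N):
            if s[i,4]>20: print(n,k,s[i],ce[i].round(1), plane(c,*ce[i],0.1 if k!='green' else .075).round(3))
s=cs['scene']['img'][190:275,330:430]; t=cs['scene']['img'][235:320,225:325]
im=np.vstack([np.hstack([cv2.resize(s,(400,300),interpolation=3)*1,cv2.resize(t,(400,300),interpolation=3)]),
np.hstack([cv2.resize(cs['side']['img'][185:245,300:380],(400,300),interpolation=3),cv2.resize(cs['side']['img'][225:345,250:410],(400,300),interpolation=3)])])
cv2.imwrite('pics/crop0.png',im[:,:,::-1])
```

```text
scene orange [270 239  30  24 289] [283.  248.6] [0.488 0.261 0.1  ]
scene blue [241 255  33  22 265] [256.  264.5] [0.468 0.323 0.1  ]
scene blue [205 275  38  21 321] [222.8 284.7] [0.444 0.391 0.1  ]
scene green [372 208  34  13 171] [388.9 214.2] [ 0.54  -0.03   0.075]
side orange [298 231  15  14 122] [305.1 237.4] [0.49 0.25 0.1 ]
side blue [289 247  17  14 129] [297.  253.2] [0.466 0.315 0.1  ]
side blue [276 264  20  18 178] [285.9 272.8] [0.442 0.385 0.1  ]
```

View pics/crop0.png

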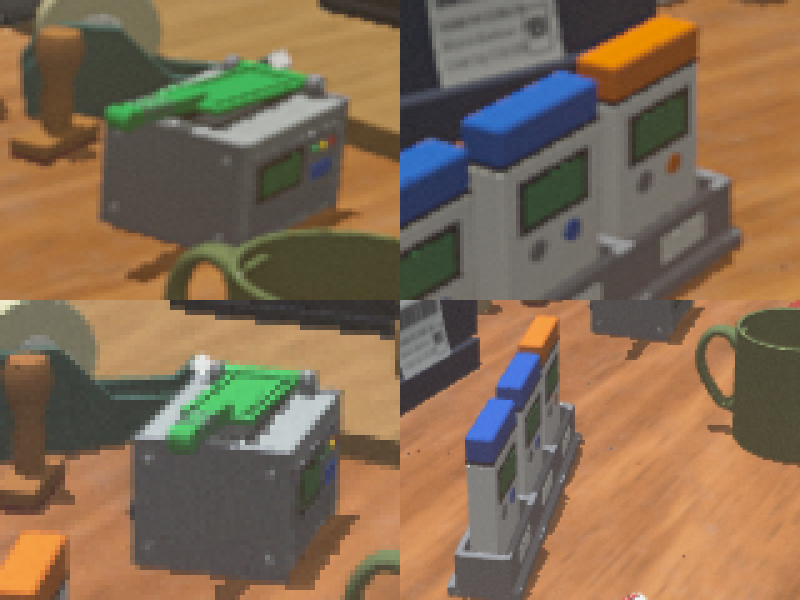

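View pics/wrist0.png

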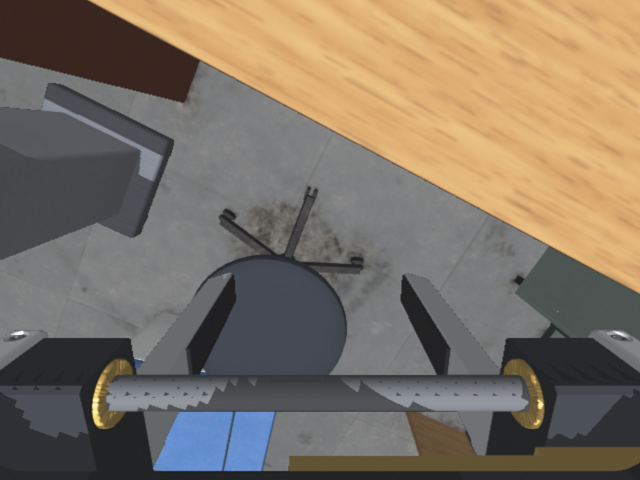

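The crops show the lever's handle end at scene (359,222), and dock top corners at scene (392,232), (417,217) and (356,222). The stamp stands at about (345,230), beyond the dock's handle end. The wrist view shows only floor and the desk edge.

Run:
```python
from h import *
c=np.load('scene0.npy',allow_pickle=True).item(); s=np.load('side0.npy',allow_pickle=True).item()
f=lambda c,n,u,v,z: print(n,plane(c,u,v,z).round(3))
f(c,'dock L',356.5,223,.066);f(c,'dock F',392.2,232.5,.066);f(c,'dock R',416.8,217.5,.066)
f(s,'dock L',327,216,.066);f(s,'dock F',358.2,217.6,.066);f(s,'dock R',368,203.5,.066)
f(c,'handle end c',359.5,222,.073);f(s,'handle end s',337,212.5,.073)
f(c,'stamp base',344,231,0);f(s,'stamp base',306,224,0)
for u,v in((412,195),(470,205),(522,190)): f(c,'blackdev base',u,v,0)
f(c,'blackdev top',430,135,.15);f(c,'tapering',470,215,0)
f(c,'mug base c',415,325,0);f(c,'mug handle',373,265,.08);f(c,'mug rim R',447,270,.096)
f(c,'printer base corner',95,305,0);f(c,'printer base r',285,255,0)
# orange top corners (crop 2: u=225+x/4, v=235+y/3.529)
for n,x,y in(('L',580,72),('F?',615,76),('R',697,37),('B',668,20)): f(c,'cap '+n,225+(x-400)/4,235+y/3.529,.109)
for n,x,y in(('blueL',466,128),('blueF',500,133),('blueR',595,88),('blueB',560,72)): f(c,'cap '+n,225+(x-400)/4,235+y/3.529,.109)
```

```text
dock L [0.561 0.036 0.066]
dock F [0.488 0.017 0.066]
dock R [ 0.511 -0.079  0.066]
dock L [0.555 0.05  0.066]
dock F [0.487 0.025 0.066]
dock R [ 0.509 -0.077  0.066]
handle end c [0.548 0.041 0.073]
handle end s [0.537 0.035 0.073]
stamp base [ 0.664 -0.032  0.   ]
stamp base [ 0.66  -0.027  0.   ]
blackdev base [ 0.74  -0.343  0.   ]
blackdev base [ 0.601 -0.399  0.   ]
blackdev base [ 0.589 -0.622  0.   ]
blackdev top [ 0.741 -0.393  0.15 ]
tapering [ 0.558 -0.337  0.   ]
mug base c [0.324 0.138 0.   ]
mug handle [0.394 0.163 0.08 ]
mug rim R [0.296 0.116 0.096]
printer base corner [0.673 0.487 0.   ]
printer base r [0.642 0.142 0.   ]
cap L [0.464 0.302 0.109]
cap F? [0.454 0.294 0.109]
cap R [0.467 0.247 0.109]
cap B [0.487 0.245 0.109]
cap blueL [0.446 0.36  0.109]
cap blueF [0.436 0.354 0.109]
cap blueR [0.449 0.306 0.109]
cap blueB [0.469 0.307 0.109]
```

Run:
```python
from h import *
c=np.load('scene0.npy',allow_pickle=True).item(); s=np.load('side0.npy',allow_pickle=True).item()
def tri(a,b):
    A=np.zeros((3,3));B=np.zeros(3);ds=[]
    for k,(u,v) in((c,a),(s,b)):
        d=ray(k,u,v);d/=np.linalg.norm(d);P=np.eye(3)-np.outer(d,d);A+=P;B+=P@np.array(k['xyz']);ds.append((P,np.array(k['xyz'])))
    x=np.linalg.solve(A,B);return x.round(4),[round(float(np.linalg.norm(P@(x-o))),4) for P,o in ds]
print('handle end',tri((359.5,222.5),(336.6,212.4)))
print('white knob',tri((400,207),(340.6,198.2)));print('grey knob',tri((409,208.4),(361.6,200.6)))
print('F',tri((392.2,232.5),(358.2,217.6)))
print('R',tri((416.8,217.5),(368,203.5)))
y=np.array([-.221,.975,0]);x=np.array([.975,.221,0]);C=np.array([.537,-.020,.066])
H=C-.04*y+[0,0,.0065]
for a in(0,.2,.4,.6): 
  p=H+.135*(np.cos(a)*y+np.sin(a)*np.array([0,0,1]));print(a,p.round(3),proj(c,p).round(1),proj(s,p).round(1))
for q in((-1,-1),(-1,1),(1,1),(1,-1)):
  p=C+.039*q[0]*x+.049*q[1]*y;print(q,p.round(3),proj(c,p).round(1),proj(s,p).round(1))
```

```text
handle end (array([0.5193, 0.0699, 0.0875]), [0.0003, 0.0003])
white knob (array([ 0.6374, -0.1769,  0.031 ]), [0.0001, 0.0001])
grey knob (array([ 0.523 , -0.0677,  0.0789]), [0.0046, 0.0046])
F (array([0.4955, 0.0078, 0.0601]), [0.001, 0.001])
R (array([ 0.5091, -0.0765,  0.0667]), [0.0005, 0.0005])
0 [0.516 0.073 0.073] [359.2 231.4] [337.3 219.3]
0.2 [0.517 0.07  0.099] [360.9 216.8] [337.7 207.4]
0.4 [0.518 0.062 0.125] [364.2 201.8] [338.7 195.1]
0.6 [0.521 0.05  0.149] [368.9 187.1] [340.4 183.1]
(-1, -1) [ 0.51  -0.076  0.066] [416.4 218. ] [367.7 203.5]
(-1, 1) [0.488 0.019 0.066] [391.2 232.7] [359.  216.8]
(1, 1) [0.564 0.036 0.066] [354.9 222.5] [326.2 213.5]
(1, -1) [ 0.586 -0.059  0.066] [381.6 209.2] [337.3 200.7]
```

Call:
jog_arm(rows=[[6,[1.1,3.4,0],4],[6,[1.1,3.4,0],4],[6,[1.1,3.4,0],4],[6,[1.1,3.4,0],4],[6,[1.1,3.4,0],4],[6,[1.1,3.4,0],4],[6,[1.1,3.4,0],4],[6,[1.1,3.4,0],4],[6,[1.1,3.4,0],4],[6,[1.1,3.4,0],4],[6,[1.1,3.4,0],4],[6,[1.1,3.4,0],4],[6,[1.1,3.4,0],4],[6,[1.1,3.4,0],4],[6,[1.1,3.4,0],4],[6,[1.1,3.4,0],4],[6,[1.1,1.5,0],4],[6,[0.5,0,0],4],[6,[0,0,0],4]])

```text
time: 1.73
tcp_pos: [0.4972, -0.0419, 0.2194]
eef_rot: [3.141, -0.0, 1.8]
contact_force: [-0.4, -0.1, -0.1]
opening: 0.638
grip_force: 0.0
```

Run:
```python
from h import *
s=sense();print(s['time'],s['tcp_pos'],s['eef_rot'],s['joints'].round(2))
c=cam('wrist');np.save('wrist1.npy',c,allow_pickle=True);cv2.imwrite('pics/wrist1.png',c['img'][:,:,::-1]);print(c['xyz'],c['orientation'])
```

```text
1.7333 [ 0.49717999 -0.04192385  0.21936437] [ 3.14142796e+00 -4.85523893e-04  1.80030813e+00] [ 0.38  0.17 -0.47  1.97  0.09  1.02  0.1 ]
[0.4789115  0.03934368 0.38245773] [-2.86599386e-01 -8.79165165e-05  2.27806093e-01]
```

View pics/wrist1.png

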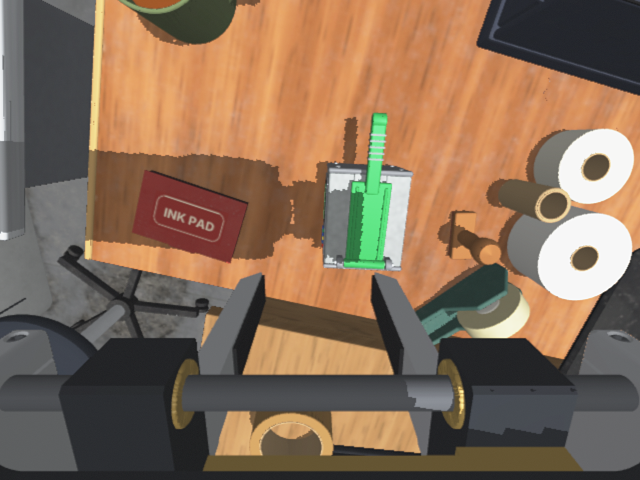

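The wrist view shows the handle from (379,115) to (373,192), the dock's +y corners at about (329,166) and (411,172), and its -y end at about row 268.

Run:
```python
from h import *
c=np.load('wrist1.npy',allow_pickle=True).item()
m=cv2.inRange(cv2.cvtColor(c['img'],cv2.COLOR_RGB2HSV),(50,150,60),(75,255,255))
for r in range(112,272,12):
    u=np.where(m[r,300:430])[0]+300
    if len(u): print(r,u.min(),u.max(),plane(c,u.mean(),r,.085-.0125*(r-112)/150).round(4))
y=np.array([-.221,.975,0]);x=np.array([.975,.221,0]);C=np.array([.537,-.020,.066])
for q in((-1,-1),(-1,1),(1,1),(1,-1)): print(q,proj(c,C+.039*q[0]*x+.049*q[1]*y).round(1))
for p in((329,165),(411,172),(405,270),(323,268)):print(p,plane(c,*p,.066).round(4))
cv2.imwrite('pics/w1c.png',cv2.resize(c['img'][100:290,300:430],None,fx=3,fy=3,interpolation=cv2.INTER_CUBIC)[:,:,::-1])
```

```text
124 373 385 [0.526  0.0599 0.084 ]
172 367 368 [0.5277 0.0198 0.08  ]
184 352 390 [0.5405 0.012  0.079 ]
196 352 387 [ 0.5328 -0.0009  0.078 ]
208 351 385 [ 0.5356 -0.0116  0.077 ]
220 350 384 [ 0.5361 -0.0232  0.076 ]
232 349 384 [ 0.5419 -0.0338  0.075 ]
244 348 383 [ 0.5446 -0.0455  0.074 ]
256 347 381 [ 0.5466 -0.0576  0.073 ]
(-1, -1) [321.8 263.2]
(-1, 1) [322.7 161.1]
(1, 1) [409.3 161.5]
(1, -1) [401.3 263.6]
(329, 165) [0.4945 0.0171 0.066 ]
(411, 172) [0.5685 0.0278 0.066 ]
(405, 270) [ 0.5914 -0.0648  0.066 ]
(323, 268) [ 0.5121 -0.081   0.066 ]
```

View pics/w1c.png

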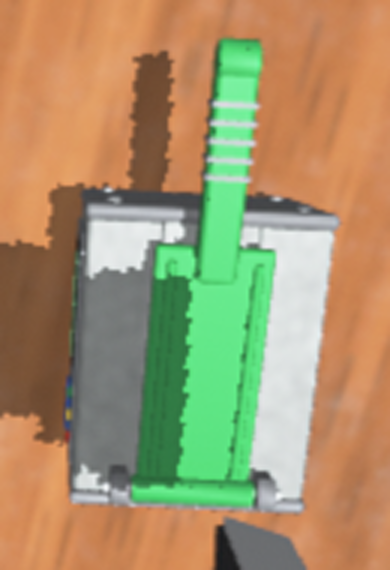

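The crop shows the dock top corners at wrist pixels (329.3,168.5), (412.3,172.3), (400.7,269) and (323.3,266.7). The middle of the handle's grip ribs is at (377,147).

Run:
```python
from h import *
c=np.load('wrist1.npy',allow_pickle=True).item()
P=[plane(c,*p,.066) for p in((329.3,168.5),(412.3,172.3),(400.7,269),(323.3,266.7))]
a,b,d,e=P
print(np.round(P,4),'C',np.mean(P,0).round(4),[np.linalg.norm(v).round(4) for v in(b-a,d-e,a-e,b-d)])
print('yaw x',[np.arctan2(v[1],v[0]).round(3) for v in(b-a,d-e)],'yaw y',[np.arctan2(-v[0],v[1]).round(3) for v in(a-e,b-d)])
for z in(.08,.086,.092): print('grip',z,plane(c,377,147,z).round(4), 'end', plane(c,380,113,z+.003).round(4))
print('hinge ends',plane(c,340,263,.0725).round(4),plane(c,388,263.5,.0725).round(4))
```

```text
[[ 0.4955  0.0141  0.066 ]
 [ 0.5697  0.0278  0.066 ]
 [ 0.5869 -0.0648  0.066 ]
 [ 0.5121 -0.0796  0.066 ]] C [ 0.5411 -0.0256  0.066 ] [np.float64(0.0755), np.float64(0.0763), np.float64(0.0952), np.float64(0.0942)]
yaw x [np.float64(0.183), np.float64(0.196)] yaw y [np.float64(0.175), np.float64(0.184)]
grip 0.08 [0.53   0.0419 0.08  ] end [0.5246 0.0684 0.083 ]
grip 0.086 [0.529  0.0418 0.086 ] end [0.5236 0.0678 0.089 ]
grip 0.092 [0.528  0.0418 0.092 ] end [0.5227 0.0672 0.095 ]
hinge ends [ 0.5262 -0.0699  0.0725] [ 0.5712 -0.06    0.0725]
```

Call:
jog_arm(rows=[[5,[1.0,2.9,0],-2.5],[5,[1.0,2.8,-1],0],[5,[1.1,2.8,-2],0],[5,[0,0,-3],0],[5,[0,0,-3],0],[5,[0,0,-3],0],[5,[0,0,-1.8],0],[5,[0,0,0],0]])

```text
time: 2.45
tcp_pos: [0.5249, 0.0411, 0.078]
eef_rot: [-3.136, -0.001, 1.749]
contact_force: [-1.7, -0.3, -0.2]
opening: 0.535
grip_force: 0.0
```

Run:
```python
from h import *
s=sense();print(s['tcp_pos'],s['eef_rot'],s['contact_force'])
for n in('side','wrist'):
  c=cam(n);np.save(n+'2.npy',c,allow_pickle=True)
  if n=='side': a=cv2.resize(c['img'][165:245,290:390],(400,320),interpolation=3)
  else: b=cv2.resize(c['img'][80:480,120:620],(400,320),interpolation=3)
cv2.imwrite('pics/g1.png',np.hstack([a,b])[:,:,::-1])
```

```text
[0.52491215 0.04107298 0.077971  ] [-3.13585715e+00 -7.02137696e-04  1.74903242e+00] [-1.69907612 -0.28872137 -0.23017248]
```

View pics/g1.png

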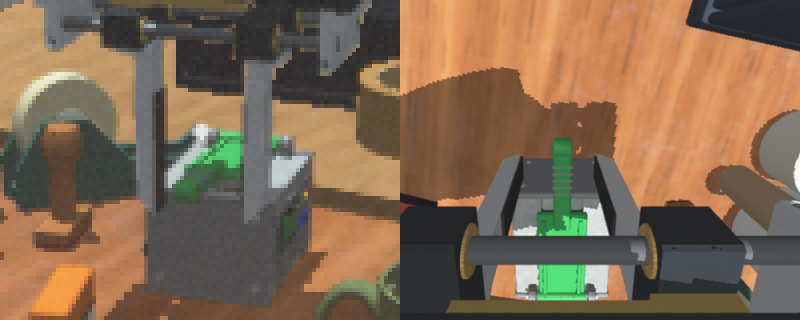

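The fingers straddle the handle in both views: side (210,180) and wrist (562,180) in the picture. Closing now.

Call:
jog_arm(rows=[[0.6,[0,0,0],0],[0.6,[0,0,0],0],[0.6,[0,0,0],0],[0.6,[0,0,0],0],[0.6,[0,0,0],0],[0.6,[0,0,0],0]])

```text
time: 3.05
tcp_pos: [0.5276, 0.0415, 0.0818]
eef_rot: [3.141, 0.0, 1.75]
contact_force: [4.7, 0.8, -0.9]
opening: 0.144
grip_force: 3.2
```

Run:
```python
from h import *
s=sense();p=s['tcp_pos'];print(p,s['opening'],s['grip_force'],s['contact_force'])
y=np.array([-.184,.983,0]);H=np.array([.5484,-.0648,.0725]);Z=np.array([0,0,1])
g=p+[0,0,.005]-H;r=np.hypot(g@y,g[2]);a0=np.arctan2(g[2],g@y);print(r,a0)
A=np.linspace(a0,2.2,19);q=[r*(np.cos(a)*y+np.sin(a)*Z) for a in A]
print((np.diff(q,axis=0)*100).round(1).tolist())
```

```text
[0.52755827 0.04150609 0.08183773] 0.14434318896226214 3.1876447051763535 [ 4.69344395  0.81643029 -0.90837214]
0.10927843367186635 0.13158302709222525
[[0.0, -0.2, 1.2], [0.1, -0.4, 1.2], [0.1, -0.5, 1.1], [0.1, -0.6, 1.1], [0.1, -0.7, 1.0], [0.2, -0.9, 0.9], [0.2, -0.9, 0.8], [0.2, -1.0, 0.7], [0.2, -1.1, 0.6], [0.2, -1.2, 0.4], [0.2, -1.2, 0.3], [0.2, -1.2, 0.1], [0.2, -1.2, 0.0], [0.2, -1.2, -0.1], [0.2, -1.2, -0.3], [0.2, -1.2, -0.4], [0.2, -1.1, -0.6], [0.2, -1.0, -0.7]]
```

Call:
jog_arm(rows=[[0.6,[0,0,0],0],[0.6,[0,0,0],0],[0.6,[0.0,-0.2,1.2],0],[0.6,[0.1,-0.4,1.2],0],[0.6,[0.1,-0.5,1.1],0],[0.6,[0.1,-0.6,1.1],0],[0.6,[0.1,-0.7,1.0],0],[0.6,[0.2,-0.9,0.9],0],[0.6,[0.2,-0.9,0.8],0],[0.6,[0.2,-1.0,0.7],0],[0.6,[0.2,-1.1,0.6],0],[0.6,[0,0,0],0]])

```text
time: 4.05
tcp_pos: [0.5402, -0.0224, 0.1687]
eef_rot: [3.14, -0.0, 1.749]
contact_force: [-0.2, 3.1, 6.3]
opening: 0.124
grip_force: 30.0
```

Run:
```python
from h import *
s=sense();p=s['tcp_pos'];print(p,s['opening'],s['grip_force'],s['contact_force'])
y=np.array([-.184,.983,0]);H=np.array([.5484,-.0648,.0725])
g=p+[0,0,.005]-H;print(np.hypot(g@y,g[2]),np.arctan2(g[2],g@y),g@[.983,.184,0])
```

```text
[ 0.54015249 -0.02241805  0.16869545] 0.12431479428919197 29.99972105026245 [-0.21614235  3.11037969  6.30649447]
0.11002247218124415 1.167495813815739 -0.00030902443002540306
```

Tracking is good: the jaws hold the 12 mm bar and the radius is 0.110 m. Continuing to 2.2 rad.

Call:
jog_arm(rows=[[0.6,[0.2,-1.2,0.4],0],[0.6,[0.2,-1.2,0.3],0],[0.6,[0.2,-1.2,0.1],0],[0.6,[0.2,-1.2,0],0],[0.6,[0.2,-1.2,-0.1],0],[0.6,[0.2,-1.2,-0.3],0],[0.6,[0.2,-1.2,-0.5],0],[0.6,[0.2,-1.1,-0.6],0],[0.6,[0.2,-1.0,-0.7],0],[0.6,[0,0,0],0],[0.6,[0,0,0],0]])

```text
time: 4.97
tcp_pos: [0.5568, -0.1265, 0.1526]
eef_rot: [-3.14, -0.001, 1.75]
contact_force: [0.2, 0.4, -0.2]
opening: 0.062
grip_force: 0.0
```

Run:
```python
from h import *
s=sense();p=s['tcp_pos'];print(p,s['opening'],s['grip_force'],s['contact_force'])
y=np.array([-.184,.983,0]);H=np.array([.5484,-.0648,.0725])
g=p+[0,0,.005]-H;print(np.hypot(g@y,g[2]),np.arctan2(g[2],g@y),g@[.983,.184,0])
```

```text
[ 0.55678973 -0.12651021  0.15259271] 0.06194788257091171 0.0 [ 0.23505901  0.42081892 -0.18246129]
0.10540499801858856 2.202042035071646 -0.0031075743133899252
```

The jaws have closed to 6 mm, so the handle slipped out somewhere near the end. Checking.

Run:
```python
from h import *
o=[]
for n,b in(('side',(280,120,400,240)),('scene',(340,120,460,240))):
  c=cam(n);np.save(n+'3.npy',c,allow_pickle=True);o.append(cv2.resize(c['img'][b[1]:b[3],b[0]:b[2]],(400,400),interpolation=3))
  m=cv2.inRange(cv2.cvtColor(c['img'],cv2.COLOR_RGB2HSV),(50,150,60),(75,255,255));print(n,cv2.boundingRect(m[100:250,280:460]))
  y=np.array([-.184,.983,0]);H=np.array([.5484,-.0648,.0725])
  for a in(1.2,1.5,1.75,2,2.2): print(a,proj(c,H+.135*(np.cos(a)*y+np.sin(a)*np.array([0,0,1]))).round(1))
cv2.imwrite('pics/l1.png',np.hstack(o)[:,:,::-1])
```

```text
side (73, 45, 4, 1)
1.2 [347.  153.8]
1.5 [351.7 146.6]
1.75 [355.5 144.6]
2 [358.8 146.2]
2.2 [361.  149.7]
scene (125, 42, 5, 32)
1.2 [389.2 151.9]
1.5 [400.9 143.7]
1.75 [410.  141.8]
2 [417.8 144.4]
2.2 [422.9 149.3]
```

View pics/l1.png

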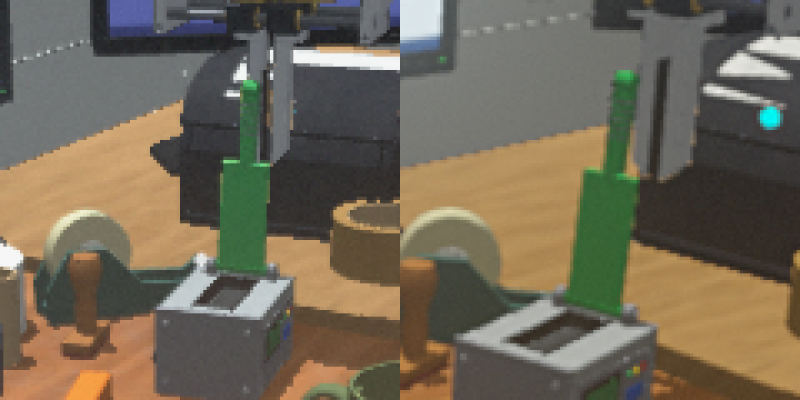

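The views show the lever standing at about 1.68 rad (tip at scene (408,142)), with the closed fingers on its far side. I'll go over the top and push it open from the +y side.

Call:
jog_arm(rows=[[0,[0,0,2.9],0],[0,[0,0,2.9],0],[0,[0,0,2.9],0],[0,[0,0,0],0],[0,[-0.4,3.5,0],0],[0,[-0.6,3.5,0],0],[0,[-0.7,3.5,0],0],[0,[0,0,-2.5],0],[0,[0,0,-2.5],0],[0,[0,0,-2.4],0],[0,[0,0,0],0],[0,[0.2,-1.2,0],0],[0,[0.2,-1.2,0],0],[0,[0.2,-1.2,0],0],[0,[0.2,-1.2,0],0],[0,[0.2,-1.2,0],0],[0,[0.2,-1.2,0],0],[0,[0,0,0],0]])

```text
time: 6.57
tcp_pos: [0.5527, -0.0968, 0.1666]
eef_rot: [3.141, 0.001, 1.747]
contact_force: [-0.7, -0.3, -0.9]
opening: 0.006
grip_force: 0.0
```

```bash
cat >> h.py <<'E'
def lev():
    s=sense();p=s['tcp_pos'];y=np.array([-.184,.983,0]);H=np.array([.5484,-.0648,.0725]);g=p-H
    print(p,'off y,x',g@y,g@[.983,.184,0],s['contact_force'])
    c=cam('scene')
    m=cv2.inRange(cv2.cvtColor(c['img'],cv2.COLOR_RGB2HSV),(50,150,60),(75,255,255));m[:,:380]=0;m[:110]=0;m[225:]=0;m[:,440:]=0
    r,u=np.where(m);print('green tip',[(k,u[r==k].min(),u[r==k].max()) for k in sorted(set(r))[:6]])
    for a in(1.68,1.9,2,2.1,2.2): print(a,proj(c,H+.135*(np.cos(a)*y+np.sin(a)*np.array([0,0,1]))).round(1))
    return c
E
python3 -c "
from h import *
lev()"
```

```text
[ 0.55266048 -0.09684058  0.1666349 ] off y,x -0.03227982042471252 -0.0017074113118796443 [-0.69463652 -0.32799301 -0.88303411]
green tip [(np.int64(173), np.int64(404), np.int64(406)), (np.int64(174), np.int64(403), np.int64(406)), (np.int64(175), np.int64(403), np.int64(405)), (np.int64(176), np.int64(403), np.int64(405)), (np.int64(177), np.int64(402), np.int64(405)), (np.int64(178), np.int64(402), np.int64(405))]
1.68 [407.5 141.9]
1.9 [414.8 142.8]
2 [417.8 144.4]
2.1 [420.5 146.5]
2.2 [422.9 149.3]
```

Call:
jog_arm(rows=[[0,[0.1,-0.5,0],0],[0,[0.1,-0.5,0],0],[0,[0.1,-0.4,0],0],[0,[0,0,0],0]])

```text
time: 6.95
tcp_pos: [0.5555, -0.1082, 0.1664]
eef_rot: [-3.142, 0.0, 1.75]
contact_force: [0.5, 0.4, 0.6]
opening: 0.002
grip_force: 0.0
```

```bash
python3 -c "
from h import *
c=lev();np.save('scene4.npy',c,allow_pickle=True)
s=cam('side')
cv2.imwrite('pics/l2.png',np.hstack([cv2.resize(c['img'][120:240,340:460],(400,400),interpolation=3),cv2.resize(s['img'][120:240,280:400],(400,400),interpolation=3)])[:,:,::-1])"
```

```text
[ 0.55549959 -0.10815294  0.16641815] off y,x -0.04392226703830947 -0.0009980448149863805 [0.48844525 0.37397767 0.63799742]
green tip [(np.int64(174), np.int64(405), np.int64(407)), (np.int64(175), np.int64(405), np.int64(408)), (np.int64(176), np.int64(405), np.int64(407)), (np.int64(177), np.int64(404), np.int64(407)), (np.int64(178), np.int64(404), np.int64(407)), (np.int64(179), np.int64(403), np.int64(407))]
1.68 [407.5 141.9]
1.9 [414.8 142.8]
2 [417.8 144.4]
2.1 [420.5 146.5]
2.2 [422.9 149.3]
```

View pics/l2.png

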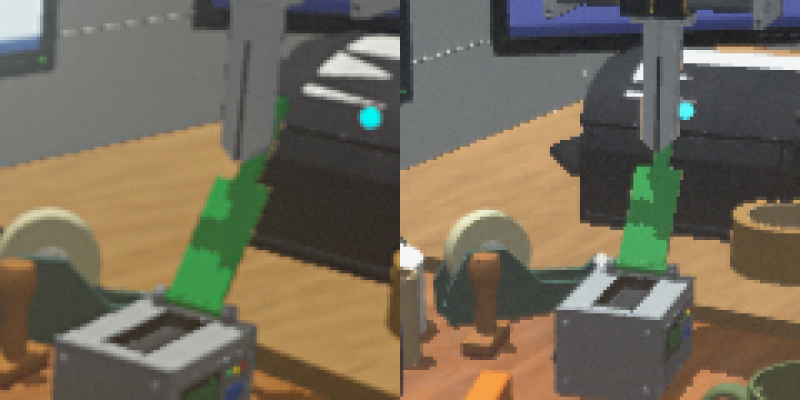

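The lever now leans well open, with its tip at about scene (425,149), or roughly 2.15–2.2 rad. I'll nudge it to the stop and check the force.

Call:
jog_arm(rows=[[0,[0.1,-0.3,0],0],[0,[0.0,-0.3,0],0],[0,[0,0,0],0]])

```text
time: 7.3
tcp_pos: [0.5563, -0.1106, 0.1663]
eef_rot: [-3.142, -0.003, 1.753]
contact_force: [-1.2, 13.5, 1.1]
opening: 0.005
grip_force: 5.8
```

Call:
jog_arm(rows=[[0,[-0.3,2,0],0],[0,[-0.4,2,1],0],[0,[0,1,3],0],[0,[-0.5,0,3],0],[0,[0,0,0],0],[0,[0,0,0],0]])

```text
time: 7.8
tcp_pos: [0.5451, -0.0635, 0.238]
eef_rot: [3.139, 0.001, 1.751]
contact_force: [-0.0, -0.5, 0.0]
opening: 0.005
grip_force: 0.0
```

Run:
```python
from h import *
s=sense();print(s['tcp_pos'],s['eef_rot'])
c=cam('wrist');np.save('wrist5.npy',c,allow_pickle=True)
print(c['xyz'])
C=np.array([.541,-.0255,.066]);print('pred slot px',proj(c,C))
u0,v0=proj(c,C).astype(int)
crop=c['img'][v0-75:v0+75,u0-75:u0+75]
g=cv2.cvtColor(crop,cv2.COLOR_RGB2GRAY)
print(g[::5,::3][:, :])
```

```text
[ 0.54510856 -0.06346332  0.23804628] [3.13876959e+00 1.34549217e-03 1.75080705e+00]
[0.53033273 0.01889439 0.40101054]
pred slot px [319.50490835 184.14416469]
[[150 141 147 ... 157 154 150]
 [147 139 142 ... 156 152 150]
 [147 144 146 ... 152 155 158]
 ...
 [ 83  87  90 ... 134 142 153]
 [ 81  90  92 ... 132 140 150]
 [ 81  89  88 ... 135 143 157]]
```

Run:
```python
from h import *
c=np.load('wrist5.npy',allow_pickle=True).item()
g=cv2.cvtColor(c['img'],cv2.COLOR_RGB2GRAY)
for r in (145,160,175,190,205,220): print(r,g[r,270:372:2].tolist())
print('col',[ (r,int(g[r,320])) for r in range(120,250,3)])
for t in(35,45,55,65):
    m=(g<t).astype(np.uint8); m[:, :265]=0;m[:,375:]=0;m[:120]=0;m[245:]=0
    cs,_=cv2.findContours(m,0,2)
    for k in cs:
        if cv2.contourArea(k)>600:
            rc=cv2.minAreaRect(k);B=[plane(c,*p,.066) for p in cv2.boxPoints(rc)]
            print(t,rc,plane(c,*rc[0],.066).round(4),[np.linalg.norm(B[i]-B[i-1]).round(4) for i in(1,2)],[np.arctan2(*(B[i]-B[i-1])[1::-1]).round(3) for i in(1,2)])
```

```text
145 [165, 164, 164, 95, 92, 153, 226, 227, 224, 225, 228, 226, 226, 225, 226, 229, 230, 163, 230, 228, 227, 227, 227, 228, 229, 230, 231, 231, 229, 225, 225, 225, 224, 194, 232, 229, 226, 228, 230, 229, 227, 227, 228, 231, 225, 165, 155, 159, 155, 159, 159]
160 [164, 163, 168, 170, 94, 110, 216, 222, 224, 223, 222, 222, 224, 224, 223, 224, 229, 97, 42, 39, 89, 81, 86, 87, 90, 91, 94, 64, 40, 90, 64, 38, 42, 150, 225, 226, 226, 224, 223, 225, 226, 225, 225, 227, 218, 90, 87, 146, 161, 152, 146]
175 [90, 91, 152, 125, 90, 98, 205, 222, 223, 223, 222, 220, 221, 224, 224, 228, 234, 117, 43, 38, 89, 88, 83, 82, 95, 106, 86, 41, 40, 92, 56, 35, 45, 189, 225, 225, 225, 224, 222, 222, 225, 225, 229, 234, 215, 163, 164, 159, 150, 144, 145]
190 [91, 92, 91, 89, 85, 84, 106, 117, 116, 132, 130, 209, 226, 223, 218, 217, 221, 156, 47, 40, 78, 77, 41, 37, 37, 39, 38, 37, 39, 86, 51, 28, 32, 105, 115, 117, 119, 133, 123, 120, 115, 110, 206, 223, 157, 153, 149, 143, 140, 144, 148]
205 [90, 88, 84, 82, 81, 82, 111, 118, 118, 119, 120, 119, 117, 117, 118, 117, 152, 81, 29, 30, 78, 84, 84, 84, 84, 84, 
[... 729 characters left out ...]
213, 35), (216, 34), (219, 153), (222, 93), (225, 128), (228, 130), (231, 129), (234, 129), (237, 129), (240, 129), (243, 112), (246, 84), (249, 85)]
45 ((319.5, 184.5), (67.0, 29.0), 90.0) [ 0.5411 -0.0258  0.066 ] [np.float64(0.0274), np.float64(0.065)] [np.float64(0.178), np.float64(-1.379)]
55 ((320.181640625, 183.82626342773438), (29.859294891357422, 68.24981689453125), 1.2730300426483154) [ 0.5416 -0.0251  0.066 ] [np.float64(0.0661), np.float64(0.0282)] [np.float64(1.717), np.float64(0.157)]
65 ((319.9999694824219, 184.49996948242188), (29.999996185302734, 68.99998474121094), 0.0) [ 0.5415 -0.0258  0.066 ] [np.float64(0.0669), np.float64(0.0283)] [np.float64(1.739), np.float64(0.178)]
```

Slot found: mouth centre (0.541,-0.026), yaw 0.178, and its bevel measures 28x67 mm against the expected 29x67. Now over to the rack.

Call:
jog_arm(rows=[[5,[-3,1,0],3],[5,[-3,2,0],3],[5,[-2,4,0],2.5],[5,[0,4,0],0],[5,[0,4,0],0],[5,[0,4,0],0],[5,[0,4,0],0],[5,[0.5,1.3,0],0],[5,[0,0,0],0],[5,[0,0,0],0]])

```text
time: 8.68
tcp_pos: [0.4702, 0.177, 0.2352]
eef_rot: [-3.139, -0.001, 1.9]
contact_force: [0.4, 0.1, -0.3]
opening: 0.53
grip_force: 0.0
```

```bash
cat > cap.py <<'E'
from h import *
s=sense();print(s['tcp_pos'],s['eef_rot'])
c=cam('wrist');np.save('wrist6.npy',c,allow_pickle=True);print(c['xyz'])
hsv=cv2.cvtColor(c['img'],cv2.COLOR_RGB2HSV)
for n,lo,hi in(('o',(8,190,150),(18,255,255)),('b',(105,150,80),(120,255,255))):
    m=cv2.inRange(hsv,lo,hi);m[400:]=0
    for k in cv2.findContours(m,0,2)[0]:
        if cv2.contourArea(k)>300:
            rc=cv2.minAreaRect(k);B=[plane(c,*p,.109) for p in cv2.boxPoints(rc)]
            print(n,np.round(rc[0],1),np.round(rc[1],1),round(rc[2],1),plane(c,*rc[0],.109).round(4),[np.linalg.norm(B[i]-B[i-1]).round(4) for i in(1,2)],[np.arctan2(*(B[i]-B[i-1])[1::-1]).round(3) for i in(1,2)])
E
python3 cap.py
```

```text
[0.47023181 0.17704284 0.23524113] [-3.13947914e+00 -6.37400460e-04  1.90046706e+00]
[0.44440809 0.25615827 0.39836837]
b [364.7  48.5] [23.3 82.1] 3.0 [0.4569 0.3272 0.109 ] [np.float64(0.0555), np.float64(0.0171)] [np.float64(1.869), np.float64(0.282)]
```

Run:
```python
from h import *
c=np.load('wrist6.npy',allow_pickle=True).item();hsv=cv2.cvtColor(c['img'],cv2.COLOR_RGB2HSV)
u,v=proj(c,[.4769,.2599,.109]).astype(int);print(u,v,hsv[v-50:v+51:10,u].tolist(),hsv[v,u-25:u+26:5].tolist())
for lo in((3,200,100),(3,215,100),(3,225,100)):
    m=cv2.inRange(hsv,lo,(20,255,255));m[:v-70]=0;m[v+70:]=0;m[:,:u-40]=0;m[:,u+40:]=0
    for k in cv2.findContours(m,0,2)[0]:
        if cv2.contourArea(k)>300:
            rc=cv2.minAreaRect(k);B=[plane(c,*p,.109) for p in cv2.boxPoints(rc)]
            print(lo,np.round(rc[0],1),np.round(rc[1],1),plane(c,*rc[0],.109).round(4),[np.linalg.norm(B[i]-B[i-1]).round(4) for i in(1,2)],[np.arctan2(*(B[i]-B[i-1])[1::-1]).round(3) for i in(1,2)])
```

```text
357 144 [[23, 9, 119], [120, 6, 224], [24, 150, 248], [24, 147, 247], [24, 148, 247], [24, 147, 247], [25, 148, 247], [24, 149, 247], [18, 175, 248], [14, 138, 233], [15, 138, 236]] [[107, 15, 121], [105, 4, 120], [110, 13, 116], [23, 8, 125], [9, 94, 128], [24, 147, 247], [24, 147, 247], [24, 146, 247], [25, 146, 247], [14, 135, 235], [12, 142, 218]]
```

```bash
sed -i "s/(8,190,150),(18,255,255)/(17,120,200),(30,255,255)/" cap.py; python3 cap.py
```

```text
[0.47037346 0.1760478  0.23539843] [-3.13967016e+00 -1.90389500e-04  1.89877299e+00]
[0.44459215 0.25526924 0.39846675]
o [364.8 138.5] [19.6 67.6] 1.8 [0.4807 0.2652 0.109 ] [np.float64(0.0525), np.float64(0.0155)] [np.float64(1.895), np.float64(0.297)]
b [364.8  46.6] [23.3 81.9] 3.0 [0.4569 0.3274 0.109 ] [np.float64(0.0552), np.float64(0.0171)] [np.float64(1.867), np.float64(0.28)]
```

Run:
```python
from h import *
c=np.load('wrist6.npy',allow_pickle=True).item();im=c['img']
for r in (115,138,162): print(r,[(u,*im[r,u].tolist()) for u in range(348,386,1)])
print([(r,*im[r,363].tolist()) for r in list(range(96,112))+list(range(166,182))])
```

```text
115 [(348, 127, 126, 123), (349, 126, 127, 124), (350, 120, 121, 119), (351, 121, 122, 120), (352, 129, 121, 111), (353, 127, 90, 71), (354, 161, 88, 38), (355, 244, 140, 57), (356, 249, 181, 80), (357, 248, 216, 101), (358, 247, 222, 108), (359, 247, 223, 109), (360, 247, 223, 108), (361, 247, 223, 108), (362, 247, 223, 108), (363, 247, 223, 108), (364, 247, 222, 108), (365, 247, 223, 108), (366, 247, 223, 108), (367, 247, 223, 109), (368, 247, 223, 108), (369, 247, 223, 108), (370, 247, 223, 108), (371, 247, 223, 107), (372, 247, 223, 109), (373, 247, 224, 109), (374, 248, 217, 100), (375, 248, 187, 80), (376, 236, 143, 71), (377, 224, 149, 90), (378, 229, 160, 100), (379, 229, 160, 102), (380, 227, 159, 102), (381, 230, 161, 104), (382, 231, 162, 102), (383, 234, 164, 102), (384, 235, 165, 102), (385, 235, 166, 104)]
138 [(348, 91, 102, 91), (349, 54, 82, 61), (350, 71, 95, 79), (351, 115, 119, 114), (352, 131, 106, 90), (353, 143, 86, 50), (354, 228, 123, 48), (355, 239, 138, 58), (356, 248, 195, 90), (357, 247, 219, 104), (358, 247, 222, 106), (359, 247, 221, 105), (360, 247, 22
[... 1377 characters left out ...]
6)]
[(96, 124, 125, 124), (97, 120, 121, 124), (98, 116, 118, 122), (99, 114, 116, 120), (100, 112, 114, 117), (101, 129, 133, 137), (102, 200, 203, 211), (103, 232, 219, 221), (104, 246, 159, 93), (105, 248, 189, 78), (106, 247, 217, 101), (107, 247, 223, 109), (108, 247, 223, 109), (109, 247, 223, 109), (110, 247, 223, 108), (111, 247, 223, 109), (166, 247, 221, 105), (167, 247, 221, 104), (168, 247, 220, 104), (169, 247, 220, 104), (170, 247, 221, 105), (171, 247, 219, 102), (172, 248, 204, 90), (173, 247, 170, 84), (174, 227, 177, 155), (175, 225, 229, 236), (176, 220, 225, 231), (177, 209, 191, 189), (178, 233, 170, 119), (179, 235, 170, 112), (180, 236, 171, 114), (181, 236, 173, 114)]
```

Call:
jog_arm(rows=[[5,[0.3,3,0],-2.2],[5,[0.3,3,0],0],[5,[0.4,2.9,0],0],[5,[0,0,0],0],[5,[0,0,-2],0],[5,[0,0,-2],0],[5,[0,0,-2],0],[5,[0,0,0],0]])

```text
time: 9.45
tcp_pos: [0.4796, 0.263, 0.173]
eef_rot: [-3.137, 0.001, 1.859]
contact_force: [1.2, -0.8, -0.5]
opening: 0.534
grip_force: 0.0
```

Run:
```python
from h import *
s=sense();print(s['tcp_pos'],s['eef_rot'],s['contact_force'],s['opening'])
```

```text
[0.47955634 0.26298389 0.17300533] [-3.13659837e+00  1.44113144e-03  1.85869747e+00] [ 1.24465236 -0.84835982 -0.52593572] 0.5335347594721069
```

Call:
jog_arm(rows=[[5,[0.1,0.2,-1.5],0],[5,[0,0,-1.5],0],[5,[0,0,-1.5],0],[5,[0,0,-1.5],0],[5,[0,0,-1.5],0],[5,[0,0,-1],0],[5,[0,0,0],0],[5,[0,0,0],0]])

```text
time: 10.12
tcp_pos: [0.482, 0.2674, 0.0919]
eef_rot: [-3.141, 0.0, 1.86]
contact_force: [1.1, -0.7, 0.4]
opening: 0.53
grip_force: 0.0
```

Call:
jog_arm(rows=[[1,[0,0,0],0],[1,[0,0,0],0],[1,[0,0,0],0],[1,[0,0,0],0],[1,[0,0,0],0],[1,[0,0,0],0],[1,[0,0,0],0],[1,[0,0,0],0]])

```text
time: 10.78
tcp_pos: [0.4818, 0.2678, 0.0917]
eef_rot: [3.142, 0.0, 1.86]
contact_force: [-1.4, -1.9, 5.9]
opening: 0.187
grip_force: 30.0
```

Call:
jog_arm(rows=[[1,[0,0,1],0],[1,[0,0,1.5],0],[1,[0,0,2],0],[1,[0,0,2.5],0],[1,[0,0,3],0],[1,[0,0,2],0],[1,[-1.5,-1.5,0],0],[1,[-1.5,-3,0],-2],[1,[-0.5,-3,0],-2],[1,[0,-3,0],-2.4],[1,[0,-3,0],0],[1,[0,-3,0],0],[1,[0.5,-2.5,0],0],[1,[2,-3,0],0],[1,[2.5,-3,0],0],[1,[2.5,-2.5,0],0],[1,[2,-1.6,0],0],[1,[0,0,0],0],[1,[0,0,0],0]])

```text
time: 12.37
tcp_pos: [0.5421, -0.0238, 0.2114]
eef_rot: [-3.141, -0.001, 1.747]
contact_force: [0.3, 1.3, -0.6]
opening: 0.191
grip_force: 30.0
```

Run:
```python
from h import *
s=sense();p=s['tcp_pos'];print(p,s['eef_rot'],s['contact_force'],s['opening'],s['grip_force'])
c=cam('wrist');np.save('wrist7.npy',c,allow_pickle=True)
d=cam('side');e=cam('scene');np.save('side7.npy',d,allow_pickle=True);np.save('scene7.npy',e,allow_pickle=True)
u,v=proj(d,p-[0,0,.04]).astype(int);u2,v2=proj(e,p-[0,0,.04]).astype(int)
cv2.imwrite('pics/h7.png',np.hstack([cv2.resize(c['img'][130:480,150:500],(266,400)),cv2.resize(d['img'][v-60:v+60,u-40:u+40],(266,400)),cv2.resize(e['img'][v2-60:v2+60,u2-40:u2+40],(266,400))])[:,:,::-1])
```

```text
[ 0.54207989 -0.02380614  0.21144926] [-3.14118668e+00 -9.44131983e-04  1.74726929e+00] [ 0.32427169  1.29250751 -0.57969798] 0.19103065700119398 29.97175320982933
```

View pics/h7.png

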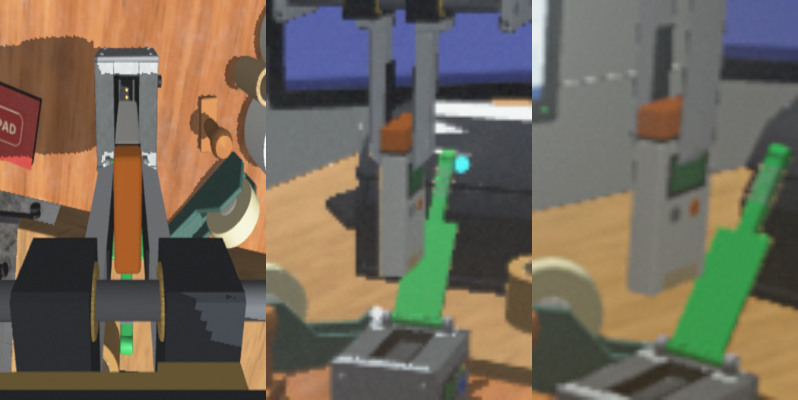

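The last allowed picture shows the logger upright between the pads with its cap fully seen in the wrist view, and the lever open and clear. Now the cap centre relative to the tool.

Run:
```python
from h import *
c=np.load('wrist7.npy',allow_pickle=True).item();s=sense();p=s['tcp_pos'];ps=s['eef_rot'][2]
hsv=cv2.cvtColor(c['img'],cv2.COLOR_RGB2HSV)
print(hsv[240:385:6,318].tolist()); print(hsv[310,288:350:3].tolist())
m=cv2.inRange(hsv,(5,180,60),(16,255,255));m[:240]=0;m[385:]=0;m[:,:290]=0;m[:,:][:,345:]=0
k=max(cv2.findContours(m,0,2)[0],key=cv2.contourArea);print(cv2.boundingRect(k))
z=p[2]+.0173
tx=np.array([np.cos(ps),np.sin(ps),0]);ty=np.array([np.sin(ps),-np.cos(ps),0])
for r in range(246,376,10):
    u=np.where(m[r])[0]
    if len(u): q=plane(c,u.mean(),r,z)-p; print(r,u.min(),u.max(),'tool x,y mm',(q@tx*1e3).round(1),(q@ty*1e3).round(1))
b=cv2.boundingRect(k)
for r in(b[1],b[1]+b[3]): print('end',r,((plane(c,318,r,z)-p)@tx*1e3).round(1))
```

```text
[[30, 6, 120], [23, 9, 120], [36, 11, 120], [13, 188, 115], [12, 189, 120], [13, 195, 165], [13, 194, 172], [12, 195, 170], [13, 197, 171], [12, 195, 171], [13, 197, 171], [12, 195, 171], [13, 197, 171], [12, 195, 171], [12, 195, 171], [13, 197, 171], [13, 197, 170], [12, 194, 172], [12, 194, 171], [13, 197, 171], [12, 194, 171], [12, 198, 171], [68, 162, 173], [110, 13, 58], [114, 18, 71]]
[[113, 9, 110], [113, 9, 110], [105, 11, 93], [120, 16, 32], [12, 190, 142], [12, 194, 168], [13, 197, 172], [13, 195, 171], [13, 197, 171], [13, 197, 170], [12, 195, 171], [12, 195, 171], [13, 197, 171], [12, 195, 171], [12, 195, 171], [13, 194, 158], [12, 165, 91], [150, 8, 31], [105, 10, 104], [105, 9, 109], [105, 9, 110]]
(299, 258, 38, 111)
266 301 334 tool x,y mm 25.3 1.2
276 300 335 tool x,y mm 20.4 1.2
286 300 336 tool x,y mm 15.4 1.4
296 300 336 tool x,y mm 10.4 1.4
306 300 335 tool x,y mm 5.2 1.1
316 300 335 tool x,y mm 0.0 1.1
326 300 335 tool x,y mm -5.3 1.1
336 301 335 tool x,y mm -10.8 1.3
346 301 334 tool x,y mm -16.3 1.0
356 301 334 tool x,y mm -21.9 1.0
366 302 333 tool x,y mm -27.7 1.0
end 258 29.1
end 369 -29.4
```

Call:
jog_arm(rows=[[1,[-0.25,0,-1],0],[1,[0,0,-2],0],[1,[0,0,-2],0],[1,[0,0,-0.5],0],[1,[0,0,0],0],[1,[0,0,0],0]])

```text
time: 13.02
tcp_pos: [0.5391, -0.0228, 0.1568]
eef_rot: [-3.141, -0.0, 1.749]
contact_force: [1.7, 1.0, -1.6]
opening: 0.189
grip_force: 30.0
```

Call:
jog_arm(rows=[[1,[0,0,-0.4],0],[1,[0,0,-0.4],0],[1,[0,0,-0.4],0],[1,[0,0,0],0],[1,[0,0,0],0]])

```text
time: 13.43
tcp_pos: [0.5394, -0.0231, 0.1445]
eef_rot: [3.141, -0.0, 1.749]
contact_force: [1.4, 0.7, -1.9]
opening: 0.195
grip_force: 30.0
```

Call:
jog_arm(rows=[[1,[0,0,-0.4],0],[1,[0,0,-0.4],0],[1,[0,0,-0.4],0],[1,[0,0,0],0],[1,[0,0,0],0]])

```text
time: 13.85
tcp_pos: [0.5394, -0.0231, 0.1322]
eef_rot: [3.142, -0.0, 1.749]
contact_force: [3.4, 0.3, -2.8]
opening: 0.192
grip_force: 30.0
```

Call:
jog_arm(rows=[[1,[0,0,-0.4],0],[1,[0,0,-0.4],0],[1,[0,0,-0.4],0],[1,[0,0,-0.4],0],[1,[0,0,0],0],[1,[0,0,0],0]])

```text
time: 14.35
tcp_pos: [0.5393, -0.0231, 0.1161]
eef_rot: [3.142, -0.0, 1.749]
contact_force: [4.3, 0.4, -3.4]
opening: 0.191
grip_force: 30.0
```

Call:
jog_arm(rows=[[1,[0.05,0,-0.3],0],[1,[0,0,-0.3],0],[1,[0,0,-0.2],0],[1,[0,0,0],0],[1,[0,0,0],0]])

```text
time: 14.77
tcp_pos: [0.5396, -0.0233, 0.1084]
eef_rot: [-3.141, 0.0, 1.749]
contact_force: [0.6, -1.3, 4.1]
opening: 0.189
grip_force: 30.0
```

Call:
jog_arm(rows=[[1,[0,0,-0.2],0],[1,[0,0,0],0],[1,[0,0,0],0]])

```text
time: 15.02
tcp_pos: [0.5396, -0.0233, 0.1067]
eef_rot: [-3.141, 0.0, 1.749]
contact_force: [-1.3, -1.1, 5.8]
opening: 0.188
grip_force: 30.0
```

Call:
jog_arm(rows=[[1,[0,0,-0.1],0],[1,[0,0,-0.1],0],[1,[0,0,0],0],[1,[0,0,0],0],[1,[0,0,0],0]])

```text
time: 15.43
tcp_pos: [0.5401, -0.0233, 0.1063]
eef_rot: [3.141, 0.001, 1.749]
contact_force: [-8.3, -0.9, 35.2]
opening: 0.192
grip_force: 30.0
```

Call:
jog_arm(rows=[[1,[0,0,0.1],0],[1,[0,0,0],0],[1,[0,0,0],0],[1,[0,0,0],0],[1,[0,0,0],0],[1,[0,0,0],0]])

```text
time: 15.93
tcp_pos: [0.5398, -0.0233, 0.1064]
eef_rot: [3.141, 0.001, 1.749]
contact_force: [-3.7, -0.6, 18.8]
opening: 0.193
grip_force: 30.0
```

Run:
```python
from h import *
lev();s=sense();print(s['dq'].round(4),s['contact_force'],s['grip_force'])
c=cam('wrist');p=s['tcp_pos'];ps=s['eef_rot'][2]
hsv=cv2.cvtColor(c['img'],cv2.COLOR_RGB2HSV)
m=cv2.inRange(hsv,(5,120,60),(30,255,255));m[:240]=0;m[385:]=0;m[:,:290]=0;m[:,345:]=0
k=max(cv2.findContours(m,0,2)[0],key=cv2.contourArea);print(cv2.boundingRect(k))
```

```text
[ 0.53983489 -0.02333207  0.10640138] off y,x 0.04233895164012026 -0.0007894092057393349 [-3.6604184  -0.64462098 18.83931793]
green tip [(np.int64(166), np.int64(414), np.int64(416)), (np.int64(167), np.int64(414), np.int64(416)), (np.int64(168), np.int64(414), np.int64(417)), (np.int64(169), np.int64(413), np.int64(417)), (np.int64(170), np.int64(413), np.int64(416)), (np.int64(171), np.int64(412), np.int64(416))]
1.68 [407.5 141.9]
1.9 [414.8 142.8]
2 [417.8 144.4]
2.1 [420.5 146.5]
2.2 [422.9 149.3]
[-0.0006 -0.0001 -0.0006  0.      0.0008  0.0015 -0.0006] [-4.37042598 -0.14145487 18.6299046 ] 29.95660739019513
(299, 257, 39, 113)
```

```bash
python3 -c "
from rig import manip
print(manip.finish_job())"
```

```text
the job is handed in; nothing more can be done
None
```

I handed the job in with the orange-capped logger gripped (30 N) and pressed onto the contacts' solid stop, foot about 46 mm below the mouth; the lever was pushed to its stop (about 2.2 rad), but no verdict came back.

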